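# Pile three wood blanks in the glue-up press and close it

### The job

Dry-fit a striped block in the glue-up press: lay the dark wood blank squarely on the yellow marked place, the pale one on it and the red-brown one on top, each with its edges flush with the one below. Then swing the press arm gently down until its rubber pad rests on the pile, and let go. Leave the other things on the bench where they are.

Things in the scene. Friction and masses are not known exactly. Their poses are not given: they have to be found in the camera images.
- dark_mid (a point): flat dark brown wood blank, a slab 100 x 50 x 16 mm, about 60 g, lying flat and loose on the bench at the start. The point is its centre, 8 mm above its underside; x along its 100 mm length, y along its 50 mm width, z up. The two ends are alike.
- pale_mid (a point): flat pale wood blank, a slab 100 x 50 x 16 mm, about 60 g, lying flat and loose on the bench at the start. The point is its centre, 8 mm above its underside; x along its 100 mm length, y along its 50 mm width, z up. The two ends are alike.
- red_mid (a point): flat red-brown wood blank, a slab 100 x 50 x 16 mm, about 60 g, lying flat and loose on the bench at the start. The point is its centre, 8 mm above its underside; x along its 100 mm length, y along its 50 mm width, z up. The two ends are alike.
- press_spot (a point): centre of the yellow rectangle (106 x 56 mm, a 3 mm rim round a blank's outline) on the press's flat dark steel base, where the bottom blank belongs. x along its length towards the arm's hinge, y along its width, z up. The base is fixed to the bench, 12 mm thick (this point is on its top), and reaches 80 mm in -x, 155 mm in +x and 60 mm to either side.
- press_hinge (a point): middle of the press arm's hinge axis, which runs parallel to press_spot's y; fixed to the base, 115 mm in +x of press_spot and 63 mm above it, between two grey cheeks (42 mm over both) whose tops are 80 mm above the base. Axes as press_spot.
- press_bar (a point): centre of the black round crossbar (14 mm diameter, 120 mm long, parallel to press_spot's y) at the free end of the press arm, 200 mm from the hinge axis. The arm is an aluminium bar 20 x 14 mm that meets the crossbar at its middle: 50 mm of crossbar is free on each side. Under the arm, 115 mm from the hinge, is a black rubber pad 50 x 40 x 8 mm.
- press_arm (a joint): press arm's angle, rad: 0 when it lies level towards press_spot's -x with its pad flat on a pile of three blanks (crossbar then 200 mm in -x of the hinge, as high as the hinge); it grows as the arm swings up, pi/2 is straight up. Starts raised. The hinge is stiff: the arm stays wherever it is left; 3 to 5 N at the crossbar moves it.
- drill_block: bystander: pale wooden block 140 x 65 x 50 mm with holes and three mounted grinding bits standing to 84 mm; origin under its centre, long along x
- g_clamp: bystander: small grey metal G-clamp lying flat, about 145 x 65 mm, 20 mm high; origin under its frame's middle, long along x
- parts_bin: bystander: open blue plastic bin 120 x 170 x 70 mm; origin under its centre
- rotary_tool: bystander: green and yellow electric rotary hand tool lying down, about 210 mm long along x, 50 mm high; origin under its body
Mind the look-alikes: they are no part of the job. What is shaped like the part that bears red_mid but blue, green or turquoise is not meant.

How it is judged (in metres and radians):
On the way, in this order (a step that is already met when the one before it is completed fails the run):
1. the dark blank lies squarely on the yellow place, let go (horizontal distance between dark_mid and press_spot below 0.008 m and height (world z) of dark_mid between 0.016 and 0.024 m and angle between the x axis of dark_mid and the x axis of press_spot, either way round below 0.09 rad and angle between dark_mid's own z axis and vertical below 0.08 rad and contact force between the fingers and dark below 0.1 N), for 0.2 s.
2. the pale blank lies squarely on the dark one, let go (horizontal distance between dark_mid and press_spot below 0.008 m and height (world z) of dark_mid between 0.016 and 0.024 m and angle between the x axis of dark_mid and the x axis of press_spot, either way round below 0.09 rad and angle between each of dark_mid, pale_mid's own z axis and vertical below 0.08 rad and horizontal distance between pale_mid and dark_mid below 0.006 m and height (world z) of pale_mid between 0.032 and 0.04 m and angle between the x axis of pale_mid and the x axis of dark_mid, either way round below 0.09 rad and contact force between the fingers and pale below 0.1 N), for 0.2 s.
3. the red-brown blank lies squarely on the pale one, let go (horizontal distance between dark_mid and press_spot below 0.008 m and height (world z) of dark_mid between 0.016 and 0.024 m and angle between the x axis of dark_mid and the x axis of press_spot, either way round below 0.09 rad and angle between each of dark_mid, pale_mid, red_mid's own z axis and vertical below 0.08 rad and horizontal distance between pale_mid and dark_mid below 0.006 m and height (world z) of pale_mid between 0.032 and 0.04 m and angle between the x axis of pale_mid and the x axis of dark_mid, either way round below 0.09 rad and horizontal distance between red_mid and pale_mid below 0.006 m and height (world z) of red_mid between 0.048 and 0.056 m and angle between the x axis of red_mid and the x axis of pale_mid, either way round below 0.09 rad and contact force between the fingers and red below 0.1 N), for 0.2 s.
4. the press arm is down on the pile (value of joint press_arm between -0.05 and 0.04 rad), for 0.2 s.
At the end, for the whole second after the job is handed in: dark blank centred on the yellow place within 8 mm, pale on it and red-brown on top, each within 6 mm of the one below; all flat, square within 0.09 rad, at their proper heights within 4 mm, at rest; press arm between -0.05 and 0.04 rad, its pad on the pile (all of step 4 and horizontal distance between dark_mid and press_spot below 0.008 m and height (world z) of dark_mid between 0.016 and 0.024 m and angle between the x axis of dark_mid and the x axis of press_spot, either way round below 0.09 rad and angle between each of dark_mid, pale_mid, red_mid's own z axis and vertical below 0.08 rad and horizontal distance between pale_mid and dark_mid below 0.006 m and height (world z) of pale_mid between 0.032 and 0.04 m and angle between the x axis of pale_mid and the x axis of dark_mid, either way round below 0.09 rad and horizontal distance between red_mid and pale_mid below 0.006 m and height (world z) of red_mid between 0.048 and 0.056 m and angle between the x axis of red_mid and the x axis of pale_mid, either way round below 0.09 rad and linear speed of each of dark, pale, red below 0.01 m/s); the robot touches nothing.
It fails at once if the drilled wooden block is moved by more than 20 mm (distance of drill_block from where it was at the start of the episode above 0.02 m).
It fails at once if the G-clamp is moved by more than 20 mm (distance of g_clamp from where it was at the start of the episode above 0.02 m).
It fails at once if the blue bin is moved by more than 20 mm (distance of parts_bin from where it was at the start of the episode above 0.02 m).
It fails at once if the rotary tool is moved by more than 20 mm (distance of rotary_tool from where it was at the start of the episode above 0.02 m).
It fails at once if the press arm is slammed down (faster than 3.5 rad/s) (velocity of joint press_arm below -3.5 rad/s).
It also fails if it takes over 72 s, if anything falls off the work surface, if the arm or the gripper's body presses on something with over 40 N, if the wrist force passes 120 N, or if a joint passes its speed limit or range.

### The arm

A 6-joint arm with a two-finger parallel gripper is mounted at the origin on the work surface. World frame = base frame: x ahead of the robot, y to its left, z up, the work surface at z = 0. Lengths are in mm, angles in degrees, forces in N, time in s.
With the tool pointing down it reaches from about 350 to 850 mm from the base axis. Payload 8.1 kg.
Tool frame: the origin (TCP) lies between the finger pads; the fingertips stand 22 mm ahead of it and the grasp point (between the pads) lies 3 mm ahead of it; z points along the fingers, y is the line along which they close (so a half turn about z gives the same grasp; the last joint's range is limited). The gripper opens to 85 mm and grips with 20 to 120 N. Pads are 22 mm wide; open, the fingers measure 114 mm over their backs; the gripper's body (76 mm by 85 mm) begins 54 mm behind the grasp point. The pads swing forward as they close: fully open they stand 13 mm farther back than shut.
Start: joints at [-79.492, 7.471, 85.268, -0, 87.261, -4.893], TCP at [159.365, -578.453, 253.292] pointing down, gripper open.
Joint ranges: [-169.43, 169.43], [-51.17, 129.36], [1.28, 143.12], [-76.62, 256.62], [0, 156.53], [-152.29, 152.29]. Speed limits (degrees/s): [136.94, 136.94, 159.86, 180, 180, 180].

### API

Orientations are given as [roll, pitch, yaw] about the fixed x, y, z axes, in that order (R = Rz(yaw) Ry(pitch) Rx(roll)).
In Python, from bench import r, vision gives the robot as it stands.
- The arm moves only by the tool step_arm, never from a script. Its argument "targets" is a list that holds one entry, the list of rows, each a list of 6 numbers: the shift along the world's x, y, z in mm, then the turn, a rotation vector about the world's x, y, z in rad. In form: [[[x, y, z, rx, ry, rz], ...]]. A call has 1 to 12 rows; each row is the pose to reach, as a shift and turn from the pose commanded when the call began; what a row does not reach only later rows make up. A row lasts 1/12 s, in which the tool goes at most 41.7 mm and 7.16 degrees, less where a joint would pass 70% of its speed; a pose out of reach is approached as far as the arm can. A call with a gripper value outside its range is refused whole. "fingers" is the gripper's target within -1 to 1 (shut at 1, half-way at 0, fully open at -1), set as the call begins (left out, the last holds). The fingers move at their own pace and stop on an object; "newtons" is the grip in N (left out, the last holds). Time passes only in rows, so rows that repeat a pose let the fingers close. It gives the time, the measured TCP pose, the force, the opening and the grip force at its end, in the units of the state.
- r.sense(): the state, without advancing time (a new reading comes with each control period).
- vision.snapshot(name): name is "scene" or "top"; returns a dict with "img" (420x560x3 uint8, blue, green, red), "mtx" (3x3 intrinsics, pixels), "D" ([k1, k2, p1, p2, k3] as OpenCV has them; the pictures are not rectified), "eye" and "attitude" of the camera in the world. Camera axes: x right, y up, looking along -z (the intrinsics and any distortion apply to the point x, -y, -z); pixel columns grow to the right and rows downward; lengths in mm; the calibration is good to about 2 mm. A picture is of the moment at which its call begins. There is no depth.
- r.hand_in(): hands the job in; it is judged then, once.
The state is a dict: "time": time; "joint_pos": joint angles; "qd": joint speeds; "joint_efforts": joint torques, N m; "tool_pos": TCP position; "tcp_rot": TCP orientation; "ft_force": force on the tool from outside, world axes, zero at the start; "wrist_torque": the same for the moment, N m; "finger_gap": finger opening in mm; "grip_force": force on a finger pad.
Only numpy, scipy, OpenCV 4.12 (cv2) and the standard library are available. Lean on these libraries where they do the work, as an engineer would, in place of code of your own. Each camera call takes 0.05 s, during which the arm holds its last target. There are 200 camera calls.

## Working session

There is one attempt and no reset: what is moved stays moved. The work goes in short steps, Python scripts to look and compute and a tool call to move; the robot and the scene stay as the last step left them, time stands still between calls to the robot, and variables do not carry over. Pictures are saved under pics/ and viewed, at most 12 in all, crops included, and the job is handed in when it is done.

Besides the shell and the picture viewer there is one more tool, called by a JSON object that holds its "name" and its "arguments". step_arm: Moves the arm, as the interface text tells. Its arguments: {"type":"object","properties":{"targets":{"type":"array"},"fingers":{"type":"number"},"newtons":{"type":"number"}},"required":["targets"]}

```bash
mkdir -p pics; ls
python3 - <<'E'
from bench import r, vision
import cv2,numpy as np
for n in("scene","top"):
    s=vision.snapshot(n); cv2.imwrite(f"pics/{n}0.png",s["img"]); print(n,s["mtx"],s["D"],s["eye"],s["attitude"])
print(r.sense())
E
```

```text
pics
scene [[470.83223088   0.         288.15386324]
 [  0.         470.83223088 220.51275789]
 [  0.           0.           1.        ]] [-0.0649101  0.         0.         0.         0.       ] [1198.314793    410.214641   1182.85313117] [ 37.19191862   0.30422722 120.60992685]
top [[529.22508259   0.         281.01800669]
 [  0.         529.22508259 213.53117589]
 [  0.           0.           1.        ]] [0.02688192 0.         0.         0.         0.        ] [ 217.71354962  -50.1026969  1814.54085693] [  9.19388085   0.20909631 -91.34397084]
{'time': 0.1, 'joint_pos': array([-7.94923288e+01,  7.51163576e+00,  8.53263461e+01, -6.02855724e-04,
        8.72605163e+01, -4.89104168e+00]), 'qd': array([ 0.06169136, -0.12795362, -0.21383607, -0.07515934, -0.06437163,
        0.01057116]), 'joint_efforts': array([ 1.20329729e-03, -5.70952570e+01, -5.01940978e+01, -1.92695234e-04,
        8.09948804e-03, -4.66503423e-05]), 'tool_pos': array([ 159.27189015, -577.98003543,  252.30869179]), 'tcp_rot': array([-1.79901809e+02, -7.79813470e-03,  1.53987355e+01]), 'ft_force': array([-0.43537549, -0.51474736, -0.29401239]), 'wrist_torque': array([-0.01871699,  0.02760056, -0.03604627]), 'grip_force': 0.0, 'finger_gap': 85.53174268739855}
```

View pics/scene0.png

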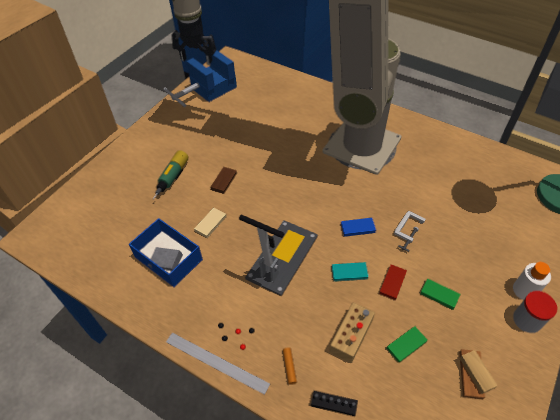

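View pics/top0.png

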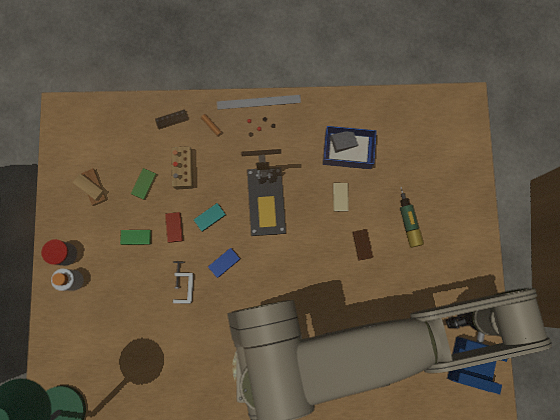

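Dark blank candidates: the dark slab at top (362,244) or the black holder at (172,119). Pale: (340,197), or the loose wood scraps at (88,187). Red: (174,227), with blue, green and turquoise decoys at (224,262), (136,237), (144,184) and (210,217). By description I take (362,244), (340,197) and (174,227). The yellow place is at (267,211), with the arm raised and its crossbar at (262,153). Next is a close crop to check these.

```bash
cat > h.py <<'E'
from bench import r, vision
import cv2, numpy as np
from scipy.spatial.transform import Rotation as Ro
def snap(n): return vision.snapshot(n)
def px2w(s,px,z):
    p=cv2.undistortPoints(np.array(px,float).reshape(-1,1,2),s["mtx"],np.array(s["D"],float)).reshape(-1,2)
    d=np.c_[p[:,0],-p[:,1],-np.ones(len(p))]@Ro.from_euler("xyz",s["attitude"],degrees=True).as_matrix().T
    e=np.array(s["eye"]); return e+d*((z-e[2])/d[:,2])[:,None]
def w2px(s,P):
    q=(np.atleast_2d(P)-s["eye"])@Ro.from_euler("xyz",s["attitude"],degrees=True).as_matrix()
    return cv2.projectPoints(q*[1,-1,-1],np.zeros(3),np.zeros(3),s["mtx"],np.array(s["D"],float))[0].reshape(-1,2)
def crop(img,x,y,w,h,k):
    c=cv2.resize(img[y:y+h,x:x+w],None,fx=k,fy=k,interpolation=cv2.INTER_CUBIC)
    for i in range(0,w,10): cv2.line(c,(i*k,0),(i*k,4 if i%50 else 12),(255,255,255),1)
    for i in range(0,h,10): cv2.line(c,(0,i*k),(4 if i%50 else 12,i*k),(255,255,255),1)
    return c
E
python3 - <<'E'
from h import *
t=cv2.imread("pics/top0.png"); s=cv2.imread("pics/scene0.png")
a=[crop(t,235,140,70,100,4),crop(t,320,175,65,90,4)[:],crop(t,150,200,50,50,4)]
H=600;W=800
o=np.zeros((600,800,3),np.uint8)
def put(c,x,y): o[y:y+c.shape[0],x:x+c.shape[1]]=c
put(crop(t,240,140,60,100,4),0,0); put(crop(t,325,175,55,90,4),240,0); put(crop(t,155,205,40,45,4),0,410)
put(crop(s,190,160,60,80,4),460,0); put(crop(s,370,260,45,45,4),170,410); put(crop(s,235,210,90,85,4)[:280],380,320)
cv2.imwrite("pics/c1.png",o)
E
```

```text
(no output)
```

View pics/c1.png

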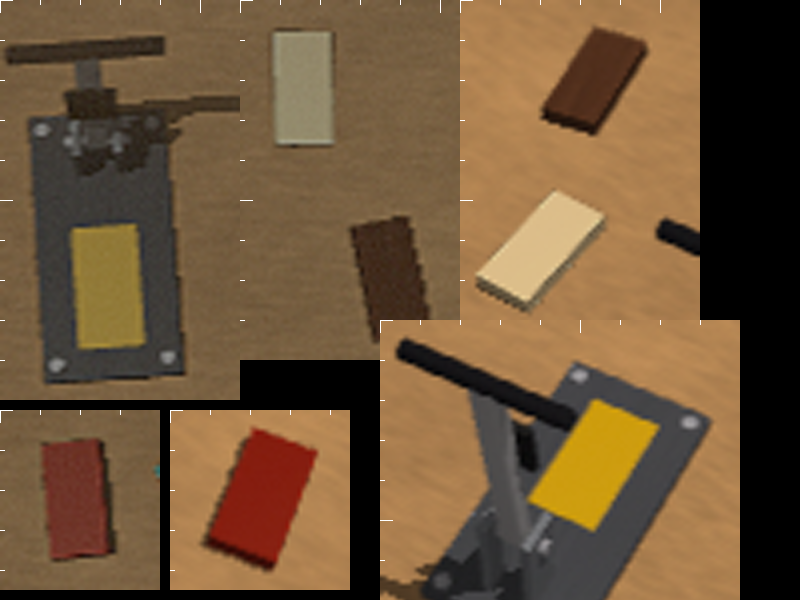

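Crop check: the dark, pale and red-brown slabs are plain blanks of the right shape and the yellow rectangle is clear. Next I compute positions from the corner pixels in both views.

Run:
```python
from h import *
T,S=snap("top"),snap("scene")
D={"yellow":(12,[(258,196.75),(274,196),(276.25,226.75),(259.5,227.5)],[(289.25,229.75),(304.5,237),(288.75,262.5),(272.25,255)]),
"pale":(16,[(333.25,182.75),(348.25,182.75),(348.25,211.25),(334,211.25)],[(213.75,207.75),(226,214),(207,235.5),(194.25,229.25)]),
"dark":(16,[(352.75,231.75),(367,229),(373.5,257.5),(359,260.5)],[(223.75,167),(237,170.75),(223.5,191),(211.25,187)]),
"red":(16,[(165.5,213.5),(180.5,212.25),(182.5,240.75),(168,242)],[(391,265),(406.75,270.25),(395.5,297.5),(379.5,292.5)])}
for n,(z,a,b) in D.items():
  for s,p in((T,a),(S,b)):
    w=px2w(s,np.array(p)-.4,z)[:,:2]; c=w.mean(0)
    e=[np.linalg.norm(w[i]-w[i-1]) for i in range(4)]
    l=(w[0]+w[1]-w[2]-w[3])if e[0]>e[1] else (w[1]+w[2]-w[3]-w[0])
    ang=np.degrees(np.arctan2(l[1],l[0]))
    print(n,c.round(1),np.round(e),round((ang+90)%180-90,1))
# bar ends: top ends at crops
print(px2w(T,[(241,153.5),(281,151)],250).round())
```

```text
yellow [518.6  -0.6] [108.  56. 108.  58.] 2.3
yellow [517.1   0.8] [105.  54. 103.  55.] 2.4
pale [ 563.5 -257.5] [100.  52. 100.  49.] -1.6
pale [ 564.4 -255.2] [100.  48.  98.  48.] -1.1
dark [ 396.3 -325.9] [100.  50.  99.  50.] 9.8
dark [ 396.3 -322.7] [97. 50. 98. 46.] 8.9
red [472.2 318.4] [99. 52. 99. 49.] 5.0
red [473.5 320.2] [100.  47.  99.  46.] 4.2
[[659.  67. 250.]
 [664. -55. 250.]]
```

{"name": "step_arm", "arguments": {"targets": [[[237, 254, -133, 0, 0, -0.105], [237, 254, -133, 0, 0, -0.105], [237, 254, -133, 0, 0, -0.105], [237, 254, -133, 0, 0, -0.105], [237, 254, -133, 0, 0, -0.105], [237, 254, -133, 0, 0, -0.105], [237, 254, -133, 0, 0, -0.105], [237, 254, -133, 0, 0, -0.105], [237, 254, -133, 0, 0, -0.105], [237, 254, -133, 0, 0, -0.105], [237, 254, -133, 0, 0, -0.105], [237, 254, -133, 0, 0, -0.105]]], "fingers": -1}}

```text
time: 1.2
tool_pos: [396.4, -324.6, 120.4]
tcp_rot: [180.0, 0.0, 9.4]
ft_force: [0.5, -0.4, 0.2]
finger_gap: 85.3
grip_force: 0.0
```

{"name": "step_arm", "arguments": {"targets": [[[0, 0, -25, 0, 0, 0], [0, 0, -50, 0, 0, 0], [0, 0, -70, 0, 0, 0], [0, 0, -85, 0, 0, 0], [0, 0, -94, 0, 0, 0], [0, 0, -98, 0, 0, 0], [0, 0, -98, 0, 0, 0], [0, 0, -98, 0, 0, 0]]]}}

```text
time: 1.87
tool_pos: [396.6, -325.5, 23.3]
tcp_rot: [179.9, -0.0, 9.3]
ft_force: [0.1, -0.3, -0.4]
finger_gap: 85.7
grip_force: 0.0
```

{"name": "step_arm", "arguments": {"targets": [[[0, 0, 0, 0, 0, 0], [0, 0, 0, 0, 0, 0], [0, 0, 0, 0, 0, 0], [0, 0, 0, 0, 0, 0], [0, 0, 0, 0, 0, 0], [0, 0, 0, 0, 0, 0], [0, 0, 0, 0, 0, 0], [0, 0, 0, 0, 0, 0], [0, 0, 0, 0, 0, 0], [0, 0, 0, 0, 0, 0]]], "fingers": 1, "newtons": 25}}

```text
time: 2.7
tool_pos: [397.0, -325.0, 23.3]
tcp_rot: [179.9, -0.0, 9.4]
ft_force: [-1.3, 0.7, 6.2]
finger_gap: 49.0
grip_force: 26.3
```

{"name": "step_arm", "arguments": {"targets": [[[0, 0, 5, 0, 0, 0], [0, 0, 15, 0, 0, 0], [0, 0, 35, 0, 0, 0], [0, 0, 60, 0, 0, 0], [0, 0, 80, 0, 0, 0], [0, 0, 80, 0, 0, 0]]]}}

```text
time: 3.2
tool_pos: [398.7, -326.6, 108.0]
tcp_rot: [179.6, -0.3, 9.4]
ft_force: [0.1, -0.3, 1.0]
finger_gap: 49.0
grip_force: 26.3
```

{"name": "step_arm", "arguments": {"targets": [[[15, 40, 0, 0, 0, -0.01], [29, 78, 0, 0, 0, -0.03], [43, 116, 0, 0, 0, -0.05], [57, 154, 0, 0, 0, -0.06], [71, 192, 0, 0, 0, -0.07], [85, 230, 0, 0, 0, -0.09], [97, 262, 0, 0, 0, -0.1], [108, 290, 0, 0, 0, -0.11], [116, 312, 0, 0, 0, -0.12], [121, 324, 0, 0, 0, -0.123], [121.5, 324.5, 0, 0, 0, -0.123], [121.5, 324.5, 0, 0, 0, -0.123]]]}}

```text
time: 4.2
tool_pos: [517.7, 0.6, 102.2]
tcp_rot: [180.0, 0.0, 2.5]
ft_force: [0.3, -0.5, -0.9]
finger_gap: 49.1
grip_force: 26.4
```

Run:
```python
from h import *
S=snap("scene");T=snap("top");print(r.sense()["tool_pos"])
cv2.imwrite("pics/c2.png",np.hstack([crop(S["img"],225,165,100,130,4),crop(T["img"],225,135,100,130,4)]))
np.set_printoptions(precision=1,suppress=True)
```

```text
[517.43881442  -0.55531499 102.13501485]
```

View pics/c2.png

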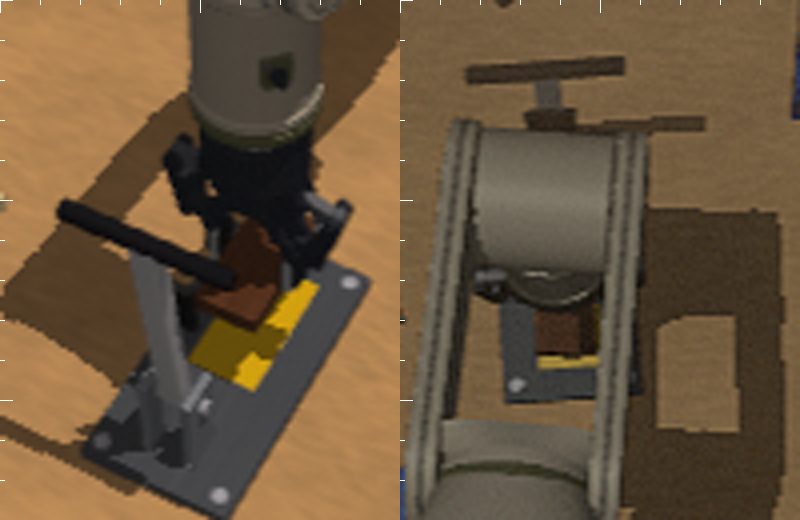

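The slab hangs level between the fingers over the yellow place (scene crop about (255,275)). Lowering it now.

{"name": "step_arm", "arguments": {"targets": [[[0, 0, -20, 0, 0, 0], [0, 0, -40, 0, 0, 0], [0, 0, -54, 0, 0, 0], [0, 0, -62, 0, 0, 0], [0, 0, -65, 0, 0, 0], [0, 0, -67, 0, 0, 0], [0, 0, -67.5, 0, 0, 0], [0, 0, -67.5, 0, 0, 0]]]}}

```text
time: 4.97
tool_pos: [518.7, -0.3, 35.7]
tcp_rot: [180.0, -0.1, 2.3]
ft_force: [-0.0, 0.3, 0.3]
finger_gap: 49.3
grip_force: 26.4
```

{"name": "step_arm", "arguments": {"targets": [[[0, 0, 0, 0, 0, 0], [0, 0, 0, 0, 0, 0], [0, 0, 0, 0, 0, 0], [0, 0, 0, 0, 0, 0], [0, 0, 0, 0, 0, 0], [0, 0, 0, 0, 0, 0], [0, 0, 0, 0, 0, 0], [0, 0, 0, 0, 0, 0]]], "fingers": -1}}

```text
time: 5.63
tool_pos: [517.8, 0.1, 34.8]
tcp_rot: [-180.0, 0.0, 2.3]
ft_force: [-0.8, 0.2, 0.0]
finger_gap: 85.4
grip_force: 0.0
```

{"name": "step_arm", "arguments": {"targets": [[[0, 0, 15, 0, 0, 0], [0, 0, 40, 0, 0, 0], [0, 0, 75, 0, 0, 0], [0, 0, 105, 0, 0, 0], [0, -40, 105, 0, 0, 0], [0, -80, 105, 0, 0, 0], [5, -120, 105, 0, 0, 0], [15, -155, 105, 0, 0, -0.03], [25, -190, 105, 0, 0, -0.05], [35, -225, 105, 0, 0, -0.06], [46, -256, 105, 0, 0, -0.064], [46, -256, 105, 0, 0, -0.064]]]}}

```text
time: 6.63
tool_pos: [564.5, -261.7, 139.6]
tcp_rot: [179.9, -0.1, -1.6]
ft_force: [1.3, 0.2, 0.6]
finger_gap: 85.2
grip_force: 0.0
```

Run:
```python
from h import *
S=snap("scene");T=snap("top");print(r.sense()["tool_pos"])
cv2.imwrite("pics/c3.png",np.hstack([crop(S["img"],230,195,95,100,4),crop(T["img"],235,135,95,100,4)]))
```

```text
[ 563.65058108 -257.10211828  139.1774034 ]
```

View pics/c3.png

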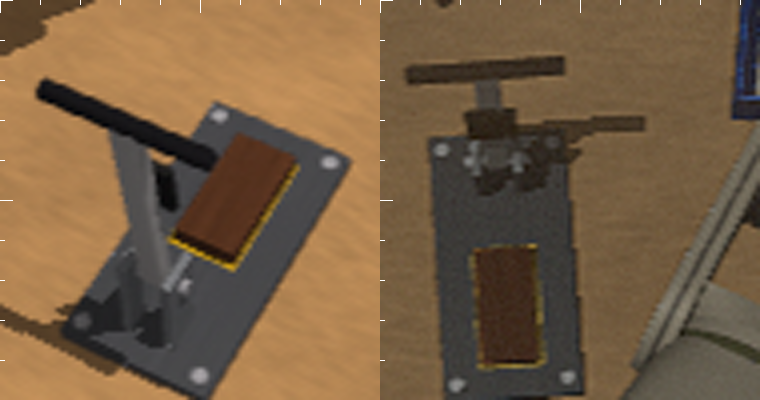

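The dark blank lies squarely with the yellow rim showing on all sides (scene crop corners about (240,135) to (235,265)). Now the pale one.

{"name": "step_arm", "arguments": {"targets": [[[0, 0, -30, 0, 0, 0], [0, 0, -60, 0, 0, 0], [0, 0, -85, 0, 0, 0], [0, 0, -102, 0, 0, 0], [0, 0, -112, 0, 0, 0], [0, 0, -116.5, 0, 0, 0], [0, 0, -116.5, 0, 0, 0], [0, 0, -116.5, 0, 0, 0]]]}}

```text
time: 7.4
tool_pos: [564.6, -255.9, 24.5]
tcp_rot: [180.0, -0.1, -1.3]
ft_force: [-0.1, -0.4, 0.5]
finger_gap: 85.3
grip_force: 0.0
```

{"name": "step_arm", "arguments": {"targets": [[[0, 0, 0, 0, 0, 0], [0, 0, 0, 0, 0, 0], [0, 0, 0, 0, 0, 0], [0, 0, 0, 0, 0, 0], [0, 0, 0, 0, 0, 0], [0, 0, 0, 0, 0, 0], [0, 0, 0, 0, 0, 0], [0, 0, 0, 0, 0, 0], [0, 0, 0, 0, 0, 0], [0, 0, 0, 0, 0, 0]]], "fingers": 1}}

```text
time: 8.23
tool_pos: [564.7, -256.4, 24.7]
tcp_rot: [179.9, -0.1, -1.3]
ft_force: [-1.0, 0.7, 7.1]
finger_gap: 49.5
grip_force: 26.3
```

{"name": "step_arm", "arguments": {"targets": [[[0, 0, 5, 0, 0, 0], [0, 0, 15, 0, 0, 0], [0, 0, 35, 0, 0, 0], [0, 0, 60, 0, 0, 0], [0, 0, 85, 0, 0, 0], [0, 0, 100, 0, 0, 0], [0, 0, 100, 0, 0, 0]]]}}

```text
time: 8.82
tool_pos: [566.4, -257.4, 129.0]
tcp_rot: [179.8, -0.4, -1.3]
ft_force: [0.3, -0.2, 0.6]
finger_gap: 48.9
grip_force: 26.4
```

{"name": "step_arm", "arguments": {"targets": [[[-5, 35, 0, 0, 0, 0.01], [-14, 74, 0, 0, 0, 0.02], [-22, 112, 0, 0, 0, 0.03], [-30, 150, 0, 0, 0, 0.04], [-38, 188, 0, 0, 0, 0.05], [-42, 220, 0, 0, 0, 0.06], [-45, 242, 0, 0, 0, 0.064], [-46, 253, 0, 0, 0, 0.064], [-46, 256, 0, 0, 0, 0.064], [-46, 256, 0, 0, 0, 0.064], [-46, 256, 0, 0, 0, 0.064]]]}}

```text
time: 9.73
tool_pos: [518.0, -0.9, 123.1]
tcp_rot: [180.0, 0.0, 2.3]
ft_force: [0.6, -0.0, -0.3]
finger_gap: 49.1
grip_force: 26.5
```

Run:
```python
from h import *
S=snap("scene");print(r.sense()["tool_pos"])
cv2.imwrite("pics/c4.png",crop(S["img"],225,155,105,140,4))
```

```text
[518.05286823  -1.13238555 123.12542445]
```

View pics/c4.png

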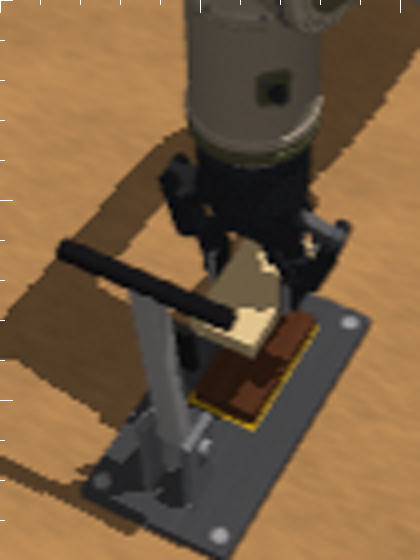

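The pale blank hangs level above the dark one. Lowering.

{"name": "step_arm", "arguments": {"targets": [[[0, 0, -20, 0, 0, 0], [0, 0, -40, 0, 0, 0], [0, 0, -56, 0, 0, 0], [0, 0, -65, 0, 0, 0], [0, 0, -69, 0, 0, 0], [0, 0, -71, 0, 0, 0], [0, 0, -71.7, 0, 0, 0], [0, 0, -71.7, 0, 0, 0], [0, 0, -71.7, 0, 0, 0]]]}}

```text
time: 10.53
tool_pos: [518.8, -0.6, 52.5]
tcp_rot: [180.0, -0.1, 2.3]
ft_force: [-0.8, -2.1, 1.1]
finger_gap: 49.4
grip_force: 26.8
```

{"name": "step_arm", "arguments": {"targets": [[[0, 0, 0, 0, 0, 0], [0, 0, 0, 0, 0, 0], [0, 0, 0, 0, 0, 0], [0, 0, 0, 0, 0, 0], [0, 0, 0, 0, 0, 0], [0, 0, 0, 0, 0, 0], [0, 0, 0, 0, 0, 0], [0, 0, 0, 0, 0, 0]]], "fingers": -1}}

```text
time: 11.2
tool_pos: [517.8, 0.1, 51.5]
tcp_rot: [-180.0, 0.0, 2.3]
ft_force: [-0.6, -0.4, -0.0]
finger_gap: 85.2
grip_force: 0.0
```

{"name": "step_arm", "arguments": {"targets": [[[0, 0, 15, 0, 0, 0], [0, 0, 40, 0, 0, 0], [0, 0, 75, 0, 0, 0], [-5, 35, 95, 0, 0, 0.01], [-10, 75, 95, 0, 0, 0.02], [-15, 115, 95, 0, 0, 0.02], [-20, 155, 95, 0, 0, 0.03], [-28, 195, 95, 0, 0, 0.035], [-35, 235, 95, 0, 0, 0.04], [-40, 275, 95, 0, 0, 0.04], [-44, 305, 95, 0, 0, 0.04], [-45, 319.2, 95, 0, 0, 0.04]]]}}

```text
time: 12.2
tool_pos: [471.6, 322.9, 146.7]
tcp_rot: [-179.9, -0.0, 4.8]
ft_force: [0.7, 1.2, 0.4]
finger_gap: 85.7
grip_force: 0.0
```

Run:
```python
from h import *
S=snap("scene");T=snap("top");print(r.sense()["tool_pos"])
cv2.imwrite("pics/c5.png",np.hstack([crop(S["img"],230,195,95,100,4),crop(T["img"],235,135,95,100,4)]))
```

```text
[472.20141135 321.3682586  146.47302885]
```

View pics/c5.png

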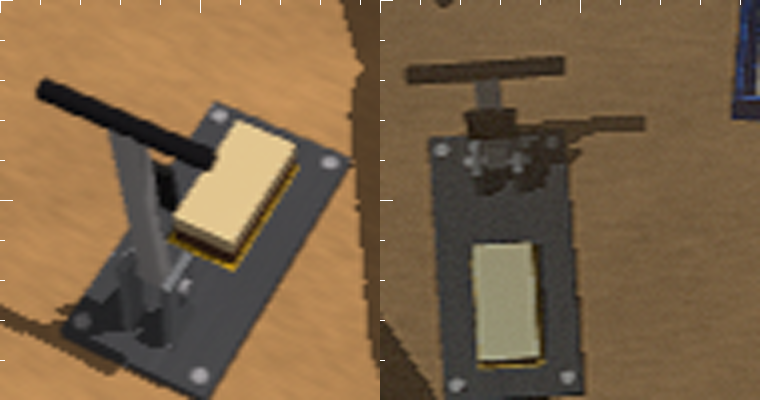

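Pale looks flush on dark. I'll check the numbers and grasp red.

Run:
```python
from h import *
T=snap("top");S=snap("scene")
f=lambda s,p,o,q,z:px2w(s,(np.array(p)-q)/4+o-.4,z)[:,:2]
d=f(T,[(474,249),(538,245),(541,361),(482,365)],(235,135),(380,0),28)
p=f(T,[(474,245),(533,242),(540,358),(478,361)],(235,135),(380,0),44)
d2=f(S,[(240,135),(299,160),(235,259),(172,234)],(230,195),(0,0),28)
p2=f(S,[(238,121),(296,148),(236,245),(174,219)],(230,195),(0,0),44)
for a in(d,p,d2,p2):print(a.mean(0).round(1),np.linalg.norm(a-np.roll(a,1,0),axis=1).round(),np.degrees(np.arctan2(*(a[0]+a[1]-a[2]-a[3])[::-1])).round(1))
```

```text
[517.6  -1.9] [101.  55. 101.  50.] 1.6
[ 5.18e+02 -3.00e-01] [100.  50. 100.  52.] 1.6
[520.2   4.3] [103.  50. 100.  51.] -178.3
[519.3   3.4] [100.  50.  97.  50.] -177.1
```

{"name": "step_arm", "arguments": {"targets": [[[0, 0, -30, 0, 0, 0], [0, 0, -60, 0, 0, 0], [0, 0, -85, 0, 0, 0], [0, 0, -105, 0, 0, 0], [0, 0, -118, 0, 0, 0], [0, 0, -123.2, 0, 0, 0], [0, 0, -123.2, 0, 0, 0], [0, 0, -123.2, 0, 0, 0]]]}}

```text
time: 13.07
tool_pos: [473.7, 319.0, 24.4]
tcp_rot: [-180.0, -0.1, 4.6]
ft_force: [-0.0, 0.8, 0.3]
finger_gap: 85.2
grip_force: 0.0
```

{"name": "step_arm", "arguments": {"targets": [[[0, 0, 0, 0, 0, 0], [0, 0, 0, 0, 0, 0], [0, 0, 0, 0, 0, 0], [0, 0, 0, 0, 0, 0], [0, 0, 0, 0, 0, 0], [0, 0, 0, 0, 0, 0], [0, 0, 0, 0, 0, 0], [0, 0, 0, 0, 0, 0], [0, 0, 0, 0, 0, 0], [0, 0, 0, 0, 0, 0]]], "fingers": 1}}

```text
time: 13.9
tool_pos: [473.7, 319.8, 24.8]
tcp_rot: [-180.0, -0.1, 4.6]
ft_force: [0.0, -1.7, 6.3]
finger_gap: 49.1
grip_force: 26.3
```

{"name": "step_arm", "arguments": {"targets": [[[0, 0, 5, 0, 0, 0], [0, 0, 15, 0, 0, 0], [0, 0, 35, 0, 0, 0], [0, 0, 65, 0, 0, 0], [0, 0, 95, 0, 0, 0], [0, 0, 120, 0, 0, 0], [0, 0, 123, 0, 0, 0], [0, 0, 123, 0, 0, 0]]]}}

```text
time: 14.57
tool_pos: [474.5, 320.2, 149.9]
tcp_rot: [-179.9, -0.3, 4.6]
ft_force: [0.3, -0.6, -0.9]
finger_gap: 49.4
grip_force: 26.4
```

{"name": "step_arm", "arguments": {"targets": [[[5, -35, 0, 0, 0, -0.005], [10, -75, 0, 0, 0, -0.01], [15, -115, 0, 0, 0, -0.015], [20, -155, 0, 0, 0, -0.02], [27, -195, 0, 0, 0, -0.03], [34, -235, 0, 0, 0, -0.035], [39, -270, 0, 0, 0, -0.04], [43, -297, 0, 0, 0, -0.04], [45, -314, 0, 0, 0, -0.04], [45, -319.2, 0, 0, 0, -0.04], [45, -319.2, 0, 0, 0, -0.04], [45, -319.2, 0, 0, 0, -0.04]]]}}

```text
time: 15.57
tool_pos: [517.1, 0.6, 145.4]
tcp_rot: [-180.0, 0.1, 2.3]
ft_force: [0.2, 0.7, -1.1]
finger_gap: 49.3
grip_force: 26.5
```

{"name": "step_arm", "arguments": {"targets": [[[0, 0, -20, 0, 0, 0], [0, 0, -40, 0, 0, 0], [0, 0, -58, 0, 0, 0], [0, 0, -69, 0, 0, 0], [0, 0, -74, 0, 0, 0], [0, 0, -77, 0, 0, 0], [0, 0, -78.5, 0, 0, 0], [0, 0, -78.7, 0, 0, 0], [0, 0, -78.7, 0, 0, 0]]]}}

```text
time: 16.32
tool_pos: [518.8, 0.4, 68.8]
tcp_rot: [180.0, -0.1, 2.4]
ft_force: [0.0, 1.5, 1.3]
finger_gap: 49.2
grip_force: 26.7
```

{"name": "step_arm", "arguments": {"targets": [[[0, 0, 0, 0, 0, 0], [0, 0, 0, 0, 0, 0], [0, 0, 0, 0, 0, 0], [0, 0, 0, 0, 0, 0], [0, 0, 0, 0, 0, 0], [0, 0, 0, 0, 0, 0], [0, 0, 0, 0, 0, 0], [0, 0, 0, 0, 0, 0]]], "fingers": -1}}

```text
time: 16.98
tool_pos: [517.8, 0.0, 67.7]
tcp_rot: [-180.0, 0.0, 2.3]
ft_force: [0.2, -0.3, 0.4]
finger_gap: 85.5
grip_force: 0.0
```

{"name": "step_arm", "arguments": {"targets": [[[0, 0, 15, 0, 0, 0], [0, 0, 40, 0, 0, 0], [0, 0, 75, 0, 0, 0], [0, 0, 110, 0, 0, 0], [0, -40, 150, 0, 0, 0], [0, -80, 190, 0, 0, 0], [0, -120, 230, 0, 0, 0], [0, -160, 250, 0, 0, 0], [0, -200, 260, 0, 0, 0], [0, -200, 260, 0, 0, 0]]], "fingers": -1}}

```text
time: 17.82
tool_pos: [517.8, -198.8, 328.4]
tcp_rot: [179.9, -0.1, 2.4]
ft_force: [0.9, -0.1, -0.5]
finger_gap: 85.7
grip_force: 0.0
```

Run:
```python
from h import *
S=snap("scene");T=snap("top");print(r.sense()["tool_pos"])
cv2.imwrite("pics/c6.png",np.hstack([crop(S["img"],230,195,95,100,4),crop(T["img"],235,135,95,100,4)]))
# predicted crossbar ends vs arm angle
c,s=np.cos(np.radians(2.3)),np.sin(np.radians(2.3))
for th in (80,85,90,95,100):
    u=115-200*np.cos(np.radians(th)); z=75+200*np.sin(np.radians(th))
    P=[(518+u*c-v*s,0+u*s+v*c,z) for v in(60,-60)]
    print(th,np.round(P[0]),((w2px(T,P)-(235,135))*4+(380,0)).round(),((w2px(S,P)-(230,195))*4).round())
```

```text
[ 518.27631545 -202.78700037  330.15380777]
80 [596.  63. 272.] [[408. 148.]
 [568. 138.]] [[254.  97.]
 [ 85.  25.]]
85 [613.  64. 274.] [[407. 125.]
 [567. 115.]] [[240. 115.]
 [ 70.  42.]]
90 [630.  65. 275.] [[406. 102.]
 [565.  92.]] [[227. 134.]
 [ 55.  60.]]
95 [648.  65. 274.] [[404.  80.]
 [564.  70.]] [[213. 156.]
 [ 41.  81.]]
100 [665.  66. 272.] [[403.  59.]
 [563.  49.]] [[199. 179.]
 [ 26. 103.]]
```

View pics/c6.png

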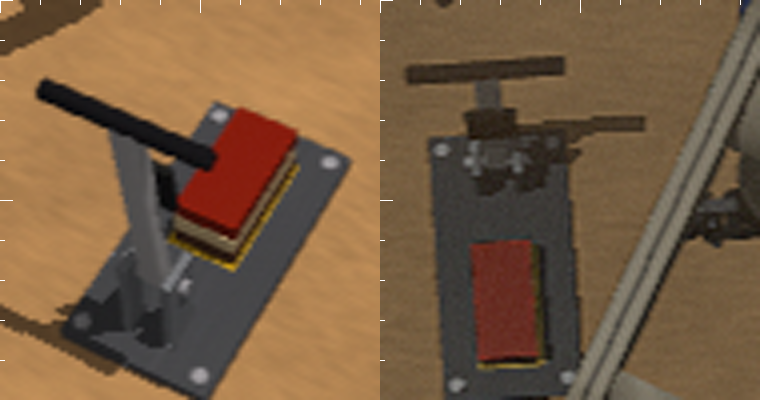

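The red-brown blank is flush on the stack (scene crop about (238,170)). The raised crossbar ends at top crop (408,75) and (564,65), which puts the arm at about 96°. I'll go behind the bar on its -y side with the fingers shut.

{"name": "step_arm", "arguments": {"targets": [[[30, 0, -5, 0, 0, 0], [70, 0, -15, 0, 0, 0], [110, 0, -25, 0, 0, 0], [145, 0, -35, 0, 0, 0], [177, 0, -38, 0, 0, 0], [177, 0, -38, 0, 0, 0], [177, 0, -38, 0, 0, 0], [177, 0, -38, 0, 0, 0]]], "fingers": 1}}

```text
time: 18.58
tool_pos: [694.6, -196.8, 287.7]
tcp_rot: [-180.0, 0.1, 2.4]
ft_force: [-0.7, -0.3, 0.1]
finger_gap: 0.5
grip_force: 0.0
```

{"name": "step_arm", "arguments": {"targets": [[[0, 30, 0, 0, 0, 0], [0, 65, 0, 0, 0, 0], [0, 100, 0, 0, 0, 0], [0, 130, 0, 0, 0, 0], [0, 155, -5, 0, 0, 0], [0, 170, -10, 0, 0, 0], [0, 172, -12, 0, 0, 0], [0, 172, -12, 0, 0, 0], [0, 172, -12, 0, 0, 0]]]}}

```text
time: 19.33
tool_pos: [694.5, -26.7, 277.0]
tcp_rot: [180.0, -0.0, 2.3]
ft_force: [-0.7, 0.1, -0.8]
finger_gap: 0.2
grip_force: 0.0
```

Run:
```python
from h import *
S=snap("scene");T=snap("top");print(r.sense()["tool_pos"],r.sense()["finger_gap"])
cv2.imwrite("pics/c7.png",np.hstack([crop(S["img"],200,145,100,130,4),crop(T["img"],225,105,100,130,4)]))
```

```text
[694.83138326 -27.15089052 276.90996948] 0.013561060667455686
```

View pics/c7.png

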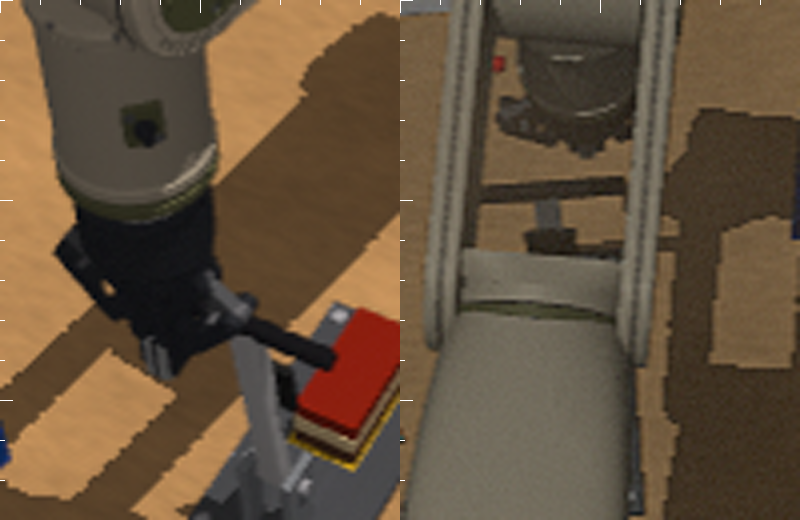

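{"name": "step_arm", "arguments": {"targets": [[[-5, 0, 6, 0, 0, 0], [-13, 0, 6, 0, 0, 0], [-20, 0, 6, 0, 0, 0], [-27, 0, 6, 0, 0, 0], [-35, 0, 7, 0, 0, 0], [-44, 0, 7, 0, 0, 0], [-54, 0, 7, 0, 0, 0], [-64, 0, 6, 0, 0, 0]]]}}

```text
time: 20.1
tool_pos: [630.4, -25.8, 283.1]
tcp_rot: [180.0, -0.1, 2.3]
ft_force: [2.7, -1.8, 2.4]
finger_gap: 0.1
grip_force: 1.4
```

{"name": "step_arm", "arguments": {"targets": [[[-11, 0, -1, 0, 0, 0], [-21, 0, -3, 0, 0, 0], [-31, 0, -6, 0, 0, 0], [-41, 0, -9, 0, 0, 0], [-51, 0, -12, 0, 0, 0], [-60, 0, -16, 0, 0, 0], [-70, 0, -21, 0, 0, 0], [-79, 0, -26, 0, 0, 0], [-88, 0, -31, 0, 0, 0], [-97, 0, -37, 0, 0, 0], [-97, 0, -37, 0, 0, 0]]]}}

```text
time: 21.02
tool_pos: [531.9, -25.4, 244.3]
tcp_rot: [-180.0, 0.1, 2.3]
ft_force: [-0.6, -0.4, -0.3]
finger_gap: 0.3
grip_force: 0.0
```

Run:
```python
from h import *
S=snap("scene");T=snap("top");print(r.sense()["tool_pos"],r.sense()["ft_force"])
cv2.imwrite("pics/c8.png",np.hstack([crop(S["img"],215,145,100,130,4),crop(T["img"],225,115,100,130,4)]))
c,s=np.cos(np.radians(2.3)),np.sin(np.radians(2.3))
for th in (45,50,55,60):
    u=115-200*np.cos(np.radians(th)); z=75+200*np.sin(np.radians(th))
    P=[(518+u*c-v*s,0+u*s+v*c,z) for v in(60,-60)]
    print(th,((w2px(T,P)-(225,115))*4+(400,0)).round().tolist(),((w2px(S,P)-(215,145))*4).round().tolist())
```

```text
[533.27321585 -25.26711109 245.40558181] [ 0.35016185 -0.50243471  0.95084575]
45 [[481.0, 381.0], [637.0, 371.0]] [[389.0, 235.0], [231.0, 170.0]]
50 [[479.0, 362.0], [636.0, 352.0]] [[381.0, 237.0], [221.0, 171.0]]
55 [[477.0, 341.0], [635.0, 331.0]] [[372.0, 241.0], [210.0, 175.0]]
60 [[475.0, 320.0], [634.0, 310.0]] [[362.0, 247.0], [199.0, 180.0]]
```

View pics/c8.png

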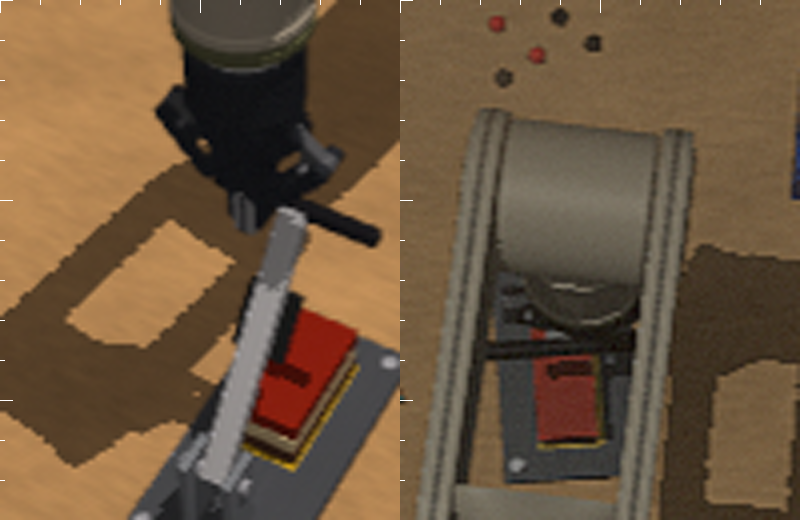

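The arm is now at about 52° (bar end at scene crop (376,238)). I'll back off, rise over the bar, then press down from above along the arc.

{"name": "step_arm", "arguments": {"targets": [[[8, 0, 0, 0, 0, 0], [8, 0, 20, 0, 0, 0], [8, 0, 38, 0, 0, 0], [8, 0, 40, 0, 0, 0], [-8, 0, 40, 0, 0, 0], [-23, 0, 40, 0, 0, 0], [-23, 0, 38, 0, 0, 0], [-23, 0, 38, 0, 0, 0]]]}}

```text
time: 21.78
tool_pos: [511.1, -25.3, 282.9]
tcp_rot: [-180.0, -0.0, 2.3]
ft_force: [0.2, -0.4, -0.0]
finger_gap: 0.1
grip_force: 0.0
```

{"name": "step_arm", "arguments": {"targets": [[[0, 0, -8, 0, 0, 0], [0, 0, -16, 0, 0, 0], [0, 0, -22, 0, 0, 0], [-8, 0, -30, 0, 0, 0], [-16, 0, -37, 0, 0, 0], [-23, 0, -44, 0, 0, 0], [-30, 0, -52, 0, 0, 0], [-37, 0, -61, 0, 0, 0], [-43, 0, -69, 0, 0, 0], [-48, 0, -78, 0, 0, 0]]]}}

```text
time: 22.62
tool_pos: [462.5, -25.5, 204.6]
tcp_rot: [180.0, 0.0, 2.3]
ft_force: [-1.6, -1.5, 3.1]
finger_gap: -0.2
grip_force: 1.7
```

{"name": "step_arm", "arguments": {"targets": [[[-6, 0, -9, 0, 0, 0], [-10, 0, -18, 0, 0, 0], [-14, 0, -28, 0, 0, 0], [-18, 0, -38, 0, 0, 0], [-21, 0, -48, 0, 0, 0], [-24, 0, -58, 0, 0, 0], [-26, 0, -68, 0, 0, 0], [-27, 0, -75, 0, 0, 0], [-28, 0, -82, 0, 0, 0], [-28.5, 0, -87, 0, 0, 0], [-28.5, 0, -87, 0, 0, 0]]]}}

```text
time: 23.53
tool_pos: [433.7, -25.1, 117.1]
tcp_rot: [-180.0, 0.1, 2.3]
ft_force: [-0.5, 0.4, -0.3]
finger_gap: -0.0
grip_force: 0.0
```

{"name": "step_arm", "arguments": {"targets": [[[0, 0, -3, 0, 0, 0], [0, 0, -6, 0, 0, 0], [0, 0, -9, 0, 0, 0], [0, 0, -11, 0, 0, 0]]]}}

```text
time: 23.87
tool_pos: [434.6, -25.3, 107.3]
tcp_rot: [180.0, -0.0, 2.3]
ft_force: [-0.1, 0.1, 1.2]
finger_gap: -0.1
grip_force: 0.6
```

{"name": "step_arm", "arguments": {"targets": [[[0, 0, -1, 0, 0, 0], [0, 0, -2, 0, 0, 0], [0, 0, -2.5, 0, 0, 0], [0, 0, -3, 0, 0, 0]]]}}

```text
time: 24.2
tool_pos: [434.5, -25.3, 104.5]
tcp_rot: [180.0, -0.0, 2.3]
ft_force: [-0.9, -0.4, 1.3]
finger_gap: 0.2
grip_force: 0.5
```

{"name": "step_arm", "arguments": {"targets": [[[0, 0, -0.5, 0, 0, 0], [0, 0, -1, 0, 0, 0], [0, 0, -1.5, 0, 0, 0]]]}}

```text
time: 24.45
tool_pos: [434.5, -25.3, 103.7]
tcp_rot: [180.0, -0.0, 2.3]
ft_force: [-6.2, 1.7, 13.5]
finger_gap: 0.2
grip_force: 6.7
```

Force rose to 13 N, so the pad is on the pile. Lift clear and look.

{"name": "step_arm", "arguments": {"targets": [[[0, 0, 2, 0, 0, 0], [0, 0, 10, 0, 0, 0], [0, 0, 30, 0, 0, 0], [0, 0, 60, 0, 0, 0], [-15, -40, 90, 0, 0, 0], [-30, -80, 110, 0, 0, 0], [-40, -120, 130, 0, 0, 0], [-40, -160, 140, 0, 0, 0], [-40, -200, 140, 0, 0, 0], [-40, -240, 140, 0, 0, 0], [-40, -240, 140, 0, 0, 0]]]}}

```text
time: 25.37
tool_pos: [393.8, -270.1, 244.3]
tcp_rot: [179.8, -0.1, 2.2]
ft_force: [0.4, -0.2, 0.5]
finger_gap: 0.1
grip_force: 0.0
```

Run:
```python
from h import *
S=snap("scene");T=snap("top");print(r.sense()["tool_pos"],r.sense()["ft_force"])
cv2.imwrite("pics/c9.png",np.hstack([crop(S["img"],230,185,95,110,4),crop(T["img"],235,145,95,110,4)]))
c,s=np.cos(np.radians(2.3)),np.sin(np.radians(2.3))
for th in (0,3):
    u=115-200*np.cos(np.radians(th)); z=75+200*np.sin(np.radians(th))
    P=[(518+u*c-v*s,0+u*s+v*c,z) for v in(60,-60)]
    print(th,((w2px(T,P)-(235,145))*4+(380,0)).round().tolist(),((w2px(S,P)-(230,185))*4).round().tolist())
```

```text
[ 393.80834017 -267.73259947  243.2553599 ] [-0.97578359  1.5486756   0.12610151]
0 [[437.0, 359.0], [582.0, 350.0]] [[358.0, 142.0], [215.0, 82.0]]
3 [[436.0, 357.0], [582.0, 348.0]] [[358.0, 133.0], [215.0, 74.0]]
```

View pics/c9.png

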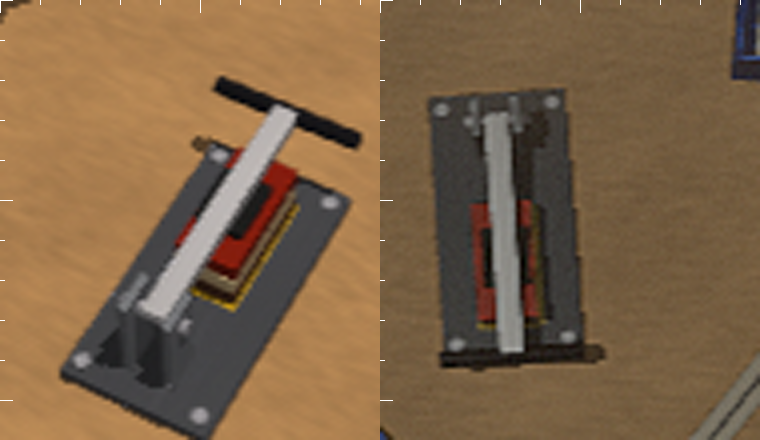

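The arm lies level with its pad on the pile, the bar ends at scene crop (217,84) and (358,140) match 0°, and the stack is flush. Handing in.

```bash
python3 -c "
from bench import r
print(r.hand_in())"
```

```text
the job is handed in; nothing more can be done
None
```

The dark, pale and red-brown blanks are stacked flush on the yellow place with the press arm resting level on the pile; I handed the job in at about 25 s of the 72 s and got no verdict back.

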